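# Hang the hair band to cure and wind the curing timer

### The arm

A 7-joint arm with a two-finger parallel gripper is mounted at the origin on the work surface. World frame = base frame: x ahead of the robot, y to its left, z up, the work surface at z = 0. Lengths are in m, angles in rad, forces in N, time in s.
With the tool pointing down it reaches from about 0.425 to 0.875 m from the base axis. Payload 4.7 kg.
Tool frame: the origin (TCP) lies between the finger pads; the fingertips stand 25 mm ahead of it and the grasp point (between the pads) lies 6 mm ahead of it; z points along the fingers, y is the line along which they close (so a half turn about z gives the same grasp; the last joint's range is limited). The gripper opens to 85 mm and grips with 20 to 120 N. Pads are 22 mm wide; open, the fingers measure 114 mm over their backs; the gripper's body (76 mm by 85 mm) begins 54 mm behind the grasp point. The pads swing forward as they close: fully open they stand 13 mm farther back than shut.
Start: joints at [1.245, 0.321, -0.07, 1.45, 0.023, 1.371, -0.057], TCP at [0.217, -0.613, 0.256] pointing down, gripper open.
Joint ranges: [-2.86, 2.86], [-0.3, 2.09], [-1.38, 1.24], [0.06, 2.45], [-1.56, 4.7], [0.09, 2.05], [-2.69, 2.69]. Speed limits (rad/s): [2.57, 2.57, 3.14, 3.14, 3.14, 3.14, 3.14].

### API

Orientations are given as a 3x3 rotation matrix whose columns are the frame's x, y, z axes.
In Python, from workcell import env gives the robot as it stands.
- The arm moves only by the tool arm_command, never from a script. Its argument "deltas" is a list of rows, each an object with "delta_pos": the shift along the tool's x, y, z normalised to -1 to 1, where 1 is 0.15 m, a list of three; "dr": the turn, a rotation vector about the tool's x, y, z normalised to -1 to 1, where 1 is pi rad, a list of three. In form: [{"delta_pos": [x, y, z], "dr": [rx, ry, rz]}, ...]. A call has 1 to 8 rows; each row shifts and turns the commanded pose from where the row before left it, along the tool's axes as they then stand; what a row does not reach is not made up. A row lasts 1/12 s, in which the tool goes at most 41.7 mm and 7.16 degrees, less where a joint would pass 70% of its speed; a pose out of reach is approached as far as the arm can. A call with a number of a shift or a turn outside -1 to 1 is refused whole. A call with a gripper value outside its range is refused whole. "hand" is the closure, from 0 (fully open) to 1 (shut), set as the call begins (left out, the last holds). The fingers move at their own pace and stop on an object; "newtons" is the grip in N (left out, the last holds). Time passes only in rows, so rows that do not move let the fingers close. It gives the time, the measured TCP pose, the force, the opening and the grip force at its end, in the units of the state.
- env.observe(): the state, without advancing time (a new reading comes with each control period).
- env.read_camera(name): name is "scene" or "top" or "wrist"; returns a dict with "img" (480x640x3 uint8, blue, green, red), "K" (3x3 intrinsics, pixels), "k1" (the pictures are not rectified: a ray, as slopes to the right and down, at radius r is drawn at 1 + k1 r^2 times it, then the intrinsics apply), "R" (3x3) and "t" (3): a world point X has camera coordinates R X + t. Camera axes: x right, y down, z forward; pixel columns grow to the right and rows downward; lengths in m; the calibration is good to about 2 mm. A picture is of the moment at which its call begins. There is no depth.
- env.close_job(): hands the job in; it is judged then, once.
The state is a dict: "t": time; "qpos": joint angles; "joint_vel": joint speeds; "tau": joint torques, N m; "position": TCP position; "tool_rot": TCP orientation; "contact_force": force on the tool from outside, world axes, zero at the start; "torque": the same for the moment, N m; "finger_gap": finger opening in m; "finger_force": force on a finger pad.
Only numpy, scipy, OpenCV 4.12 (cv2) and the standard library are available. Lean on these libraries where they do the work, as an engineer would, in place of code of your own. Each camera call takes 0.05 s, during which the arm holds its last target. There are 200 camera calls.

### The job

Put the freshly cast hair band to cure: hang it by its crown over the middle part of the drying bar, straddling it with one leg on each side, and let go. Then wind the clockwork timer beside it fully, turning the butterfly key clockwise (seen from above) by repeated partial turns until it comes up against its stop, without forcing it. Leave the dish, the jar and the mould where they are.

Things in the scene. Friction and masses are not known exactly. Their poses are not given: they have to be found in the camera images.
- hairband: Loose stiff wooden hair band, an upside-down U standing on its two ends: 110 mm wide along its x, 105 mm high to the top of the strip, strip 5 mm thick and 30 mm wide (along its y), open below, inner width 100 mm, 70 g. A white resin block sits on the crown as its only ornament. Origin midway between the two ends at table level; z is up.
- crown (a point): On the hair band: the middle of the underside of the strip at the crown, 100 mm above the origin; this is what rests on the bar. Axes as the hair band.
- block (a point): On the hair band: near the centre of the resin block on the crown, 116 mm above the origin. The block is 40 mm along x, 26 mm along y and stands 23 mm above the strip (105 to 128 mm above the origin); take it by its 26 mm width. Axes as the hair band.
- drybar: Fixed steel drying rail: a horizontal round bar 12 mm thick and about 260 mm long along its y, on a post at each end, axis 140 mm above the table. Origin on the table under the middle of the bar.
- drybar_mid (a point): Middle of the bar, on its axis, 140 mm above the table; y runs along the bar, z up.
- timer: Fixed clockwork timer: a grey drum 110 mm across and 62 mm high on a wooden foot 130 mm square, with a brass butterfly key standing upright on top. Origin at the centre of the underside, z up.
- key_hub (a point): On the key's vertical turning axis, 92 mm above the table, at mid height of the wings. The key has a hub 16 mm thick (66 to 104 mm above the table) and two upright flat wings, one on each side in one line, 6 mm thick, reaching 50 mm from the axis, from about 78 to 106 mm above the table. Turns with the key: its x points along one wing.
- key_wing (a point): In one wing, 36 mm from the key's axis, at mid height: the direction from key_hub to here is the wing's direction.
- key (a joint): Angle of the key in rad, growing as it is wound (clockwise seen from above): 0 run down, 5.5 fully wound against the firm stop. Sprung: it takes 0.2 N m at first and 0.3 N m near the stop, and stays where it is left.
- dish: Loose glass dish with dried berries, 90 mm across, 16 mm high; origin at the centre of its underside. Bystander.
- jar: Loose amber jar with a white cap, 52 mm across, 75 mm high; origin at the centre of its underside. Bystander.
- mould: Loose white square mould, 100 mm wide, 30 mm high; origin at the centre of its underside. Bystander.

How it is judged:
By the outcome, as a careful person would: the job done as asked, in the order asked, and still so for the second after the job is handed in, with the robot touching nothing.
It also fails if it takes over 72 s, if anything falls off the work surface, if the arm or the gripper's body presses on something with over 40 N, if the wrist force passes 120 N, or if a joint passes its speed limit or range.

## Working session

There is one attempt and no reset: what is moved stays moved. The work goes in short steps, Python scripts to look and compute and a tool call to move; the robot and the scene stay as the last step left them, time stands still between calls to the robot, and variables do not carry over. Pictures are saved under pics/ and viewed, at most 10 in all, crops included, and the job is handed in when it is done.

Besides the shell and the picture viewer there is one more tool, called after "Call:" by a JSON object that holds its "name" and its "arguments", one argument or row to a line. arm_command: Moves the arm, as the interface text tells. Scaled input: -1 to 1 covers 0.15 m each way for a shift and pi rad each way for a turn. Its arguments: {"type":"object","properties":{"deltas":{"type":"array","items":{"type":"object","properties":{"delta_pos":{"type":"array","items":{"type":"number"}},"dr":{"type":"array","items":{"type":"number"}}}}},"hand":{"type":"number"},"newtons":{"type":"number"}},"required":["deltas"]}

```bash
mkdir -p pics; ls
python3 - <<'E'
from workcell import env
import cv2,numpy as np
s=env.observe();print(s)
for n in("scene","top"):
    c=env.read_camera(n);cv2.imwrite(f"pics/{n}0.png",c["img"]);np.savez(f"pics/{n}0.npz",**{k:np.array(c[k]) for k in("K","k1","R","t")})
    print(n,c["K"],c["k1"],c["R"],c["t"])
E
```

```text
pics
{'t': 0.0, 'qpos': array([ 1.24512602,  0.32178269, -0.07011427,  1.4516995 ,  0.02261904,
        1.37078832, -0.05690994]), 'joint_vel': array([ 0.00073177,  0.00155435,  0.00024098, -0.00033025,  0.00033013,
       -0.00065786, -0.00252559]), 'tau': array([ 4.20838005e-04, -4.93578887e+01, -3.82237108e-01, -3.14329362e+01,
        1.30069736e-02,  1.15487451e-02,  5.34085927e-06]), 'position': array([ 0.21642672, -0.61238206,  0.25523757]), 'tool_rot': array([[ 9.42813534e-01,  3.33319823e-01, -7.31934810e-04],
       [ 3.33320609e-01, -9.42811929e-01,  1.74279869e-03],
       [-1.09167520e-04, -1.88710315e-03, -9.99998213e-01]]), 'contact_force': array([ 0.92237461, -0.35064562, -0.14338179]), 'torque': array([-0.01272918, -0.00943218, -0.04513079]), 'finger_force': 0.0, 'finger_gap': 0.08544682101818055}
scene [[517.00313752   0.         316.64525862]
 [  0.         517.00313752 231.28926053]
 [  0.           0.           1.        ]] -0.10560616639922121 [[-0.45762353  0.88912394  0.00627163]
 [ 0.75872485  0.39416659 -0.51862251]
 [-0.46359175 -0.23257542 -0.85498033]] [ 0.26349977 -0.38538475  1.39461511]
top [[459.48252423   0.         314.99274412]
 [  0.         459.48252423 239.58307529]
 [  0.           0.           1.        ]] -0.07177033668546205 [[-0.00540008 -0.99994446 -0.00905098]
 [-0.99235961  0.00647434 -0.12320913]
 [ 0.12326088  0.00831649 -0.99233945]] [0.02672543 0.60590881 0.9960202 ]
```

View pics/scene0.png

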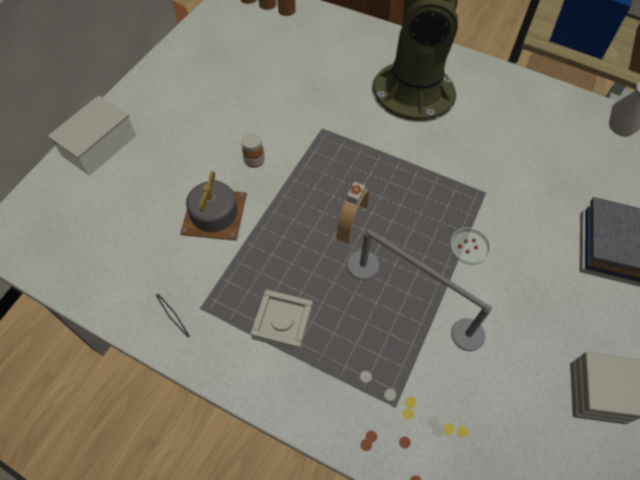

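View pics/top0.png

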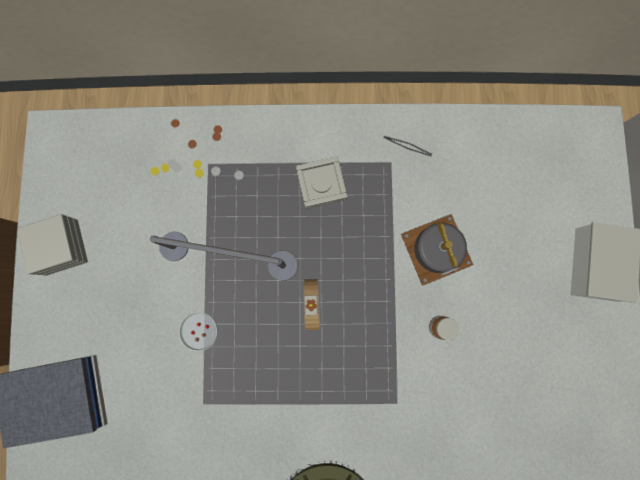

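The scene view shows the band at about (355,205), the bar from (368,235) to (488,308), and the timer at (212,205). In the top view they are at (311,305), from (155,240) to (283,264), and at (443,248). I'll enlarge both views.

Run:
```python
import cv2
a=cv2.imread("pics/scene0.png")[160:350,330:500];cv2.imwrite("pics/s1.png",cv2.resize(a,None,fx=3,fy=3,interpolation=cv2.INTER_CUBIC))
b=cv2.imread("pics/scene0.png")
s1=cv2.resize(b[170:360,330:500],None,fx=3,fy=3,interpolation=cv2.INTER_CUBIC)
s2=cv2.resize(b[165:245,175:250],None,fx=3.8,fy=3.8,interpolation=cv2.INTER_CUBIC)
import numpy as np
o=np.zeros((570,800,3),np.uint8);o[:570,:510]=s1;o[:304,512:512+285]=s2[:304,:285];cv2.imwrite("pics/sc1.png",o)
t=cv2.imread("pics/top0.png")
o=np.zeros((600,800,3),np.uint8)
o[:300,:495]=cv2.resize(t[215:315,145:310],None,fx=3,fy=3,interpolation=cv2.INTER_CUBIC)
o[:280,500:800]=cv2.resize(t[210:280,400:475],None,fx=4,fy=4,interpolation=cv2.INTER_CUBIC)
o[305:585,:200]=cv2.resize(t[270:340,290:340],None,fx=4,fy=4,interpolation=cv2.INTER_CUBIC)
cv2.imwrite("pics/tc1.png",o)
```

```text
(no output)
```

View pics/sc1.png

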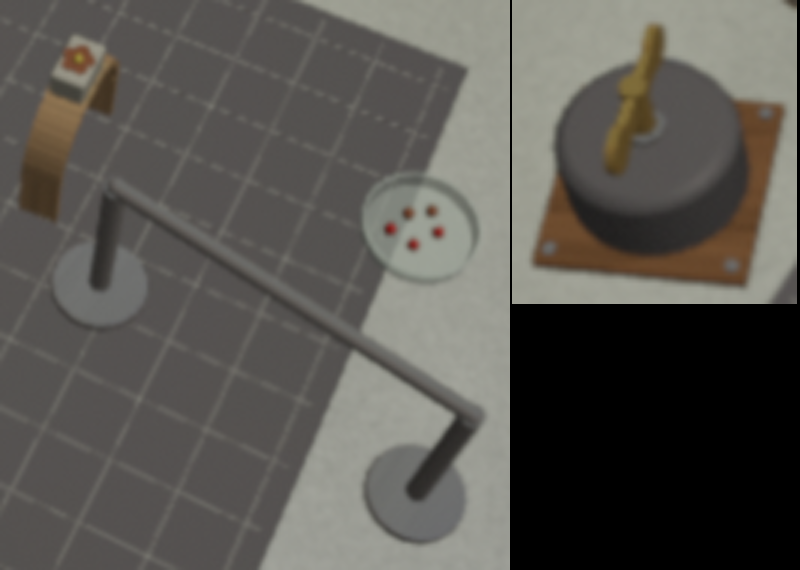

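View pics/tc1.png

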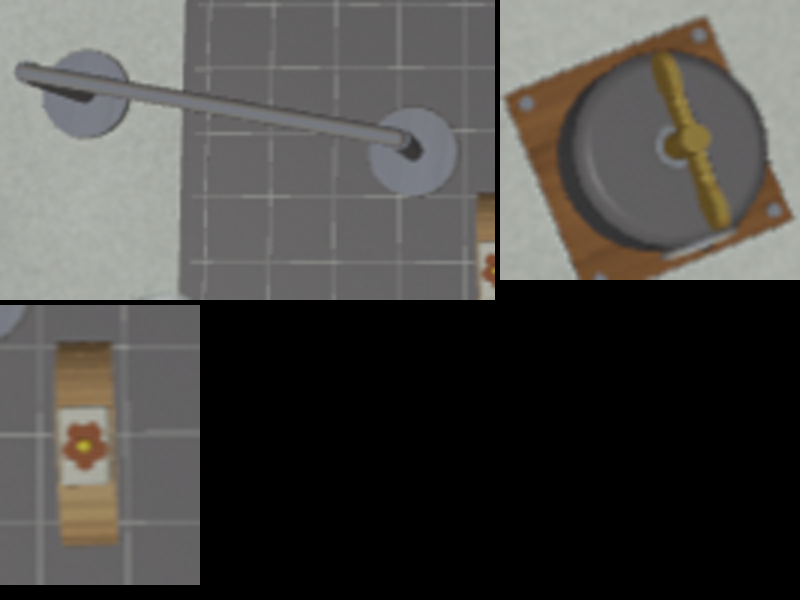

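The crops give these original-image pixels, scene then top:
- **Flower:** (356.2,189.2), (310.9,305.3)
- **Bar ends:** (368.5,232.2)/(488.2,307.5), (279.8,260.8)/(152.2,238.5)
- **Key hub top:** (207.2,187.9), (447.9,244.4)
- **Wing tips in top view:** (441.1,225.4), (454.9,264.9)

```bash
cat > h.py <<'E'
import cv2,numpy as np
def ld(n): return dict(np.load(f"pics/{n}.npz"))
def ray(c,uv):
    p=cv2.undistortPoints(np.array([[uv]],float),c["K"],np.array([float(c["k1"]),0,0,0]))[0,0]
    return -c["R"].T@c["t"], c["R"].T@np.array([*p,1])
def tri(cs,uvs):
    A=np.zeros((3,3));b=np.zeros(3);rs=[ray(c,u) for c,u in zip(cs,uvs)]
    for o,d in rs:
        d=d/np.linalg.norm(d);P=np.eye(3)-np.outer(d,d);A+=P;b+=P@o
    X=np.linalg.solve(A,b)
    return X,[np.linalg.norm(np.cross(X-o,d/np.linalg.norm(d)))*1e3 for o,d in rs]
def atz(c,uv,z):
    o,d=ray(c,uv);return o+d*(z-o[2])/d[2]
E
python3 - <<'E'
from h import *
np.set_printoptions(precision=4,suppress=True)
S,T=ld("scene0"),ld("top0")
for n,a,b in [("flower",(356.2,189.2),(310.9,305.3)),("barR",(368.5,232.2),(279.8,260.8)),("barL",(488.2,307.5),(152.2,238.5)),("hub",(207.2,187.9),(447.9,244.4))]:
    print(n,*tri([S,T],[a,b]))
print("tips",atz(T,(441.1,225.4),.106),atz(T,(454.9,264.9),.106),atz(S,(212.5,172.7),.106))
f=lambda x,y:(290+(x+.5)/4-.5,270+(y-304.5)/4-.5)
for p in [(60,408),(108,408),(60,486),(108,484)]: print(atz(T,f(*p),.128))
for p in [(173.5,245.8),(282.2,265.2)]: print("foot",atz(T,p,.006))
for p in [(468.2,334.2),(363.2,264.8)]: print("footS",atz(S,p,.006))
for n,p in [("jar",(437,327)),("dish",(199,331)),("mould",(322,182))]: print(n,atz(T,p,.05))
E
```

```text
flower [0.461  0.0317 0.1234] [np.float64(0.31646816860959015), np.float64(0.3164681686096158)]
barR [0.5504 0.0965 0.1324] [np.float64(2.5493431401599165), np.float64(2.5493431401599627)]
barL [0.5979 0.3569 0.1387] [np.float64(0.24389585465484492), np.float64(0.24389585465482663)]
hub [ 0.5863 -0.2592  0.097 ] [np.float64(0.45886369219763806), np.float64(0.45886369219771506)]
tips [ 0.626  -0.2442  0.106 ] [ 0.5422 -0.2701  0.106 ] [ 0.5518 -0.266   0.106 ]
[0.4812 0.0439 0.128 ]
[0.4811 0.0197 0.128 ]
[0.4421 0.0441 0.128 ]
[0.443  0.0199 0.128 ]
foot [0.5975 0.3542 0.006 ]
foot [0.551  0.0993 0.006 ]
footS [0.6004 0.3563 0.006 ]
footS [0.5543 0.1013 0.006 ]
jar [ 0.4105 -0.2422  0.05  ]
dish [0.4045 0.2781 0.05  ]
mould [0.7355 0.0065 0.05  ]
```

```bash
cat > plan.py <<'E'
import numpy as np
from scipy.spatial.transform import Rotation as Ro
from workcell import env
def down(yaw): # tool x at yaw, z down
    c,s=np.cos(yaw),np.sin(yaw);return np.array([[c,s,0],[s,-c,0],[0,0,-1.]])
def plan(wps,step=.04):
    s=env.observe();p=np.array(s["position"]);R=np.array(s["tool_rot"])
    for q,Rg in wps:
        q=np.array(q);rv=Ro.from_matrix(R.T@Rg).as_rotvec()
        n=int(max(1,np.ceil(np.linalg.norm(q-p)/step),np.ceil(np.degrees(np.linalg.norm(rv))/7.)))
        d=(q-p)/n;st=Ro.from_rotvec(rv/n).as_matrix();print("-- n",n)
        for i in range(n):
            print([round(float(v),3) for v in R.T@d/.15],[round(float(v),4) for v in rv/n/np.pi]);R=R@st
        p=q
E
python3 - <<'E'
from plan import *
plan([([.40,-.35,.27],down(0)),([.462,.032,.24],down(0))])
E
```

```text
-- n 9
[0.193, -0.138, -0.011] [-0.0001, 0.0, 0.012]
[0.188, -0.145, -0.011] [-0.0001, 0.0, 0.012]
[0.182, -0.152, -0.011] [-0.0001, 0.0, 0.012]
[0.176, -0.159, -0.011] [-0.0001, 0.0, 0.012]
[0.17, -0.165, -0.011] [-0.0001, 0.0, 0.012]
[0.164, -0.172, -0.011] [-0.0001, 0.0, 0.012]
[0.157, -0.178, -0.011] [-0.0001, 0.0, 0.012]
[0.15, -0.184, -0.011] [-0.0001, 0.0, 0.012]
[0.143, -0.189, -0.011] [-0.0001, 0.0, 0.012]
-- n 10
[0.041, -0.255, 0.02] [0.0, -0.0, -0.0]
[0.041, -0.255, 0.02] [0.0, -0.0, -0.0]
[0.041, -0.255, 0.02] [0.0, -0.0, -0.0]
[0.041, -0.255, 0.02] [0.0, -0.0, -0.0]
[0.041, -0.255, 0.02] [0.0, -0.0, -0.0]
[0.041, -0.255, 0.02] [0.0, -0.0, -0.0]
[0.041, -0.255, 0.02] [0.0, -0.0, -0.0]
[0.041, -0.255, 0.02] [0.0, -0.0, -0.0]
[0.041, -0.255, 0.02] [0.0, -0.0, -0.0]
[0.041, -0.255, 0.02] [0.0, -0.0, -0.0]
```

Call:
{"name": "arm_command", "arguments": {
  "deltas": [
    {"delta_pos": [0.193,-0.138,-0.011],"dr": [0,0,0.012]},
    {"delta_pos": [0.188,-0.145,-0.011],"dr": [0,0,0.012]},
    {"delta_pos": [0.182,-0.152,-0.011],"dr": [0,0,0.012]},
    {"delta_pos": [0.176,-0.159,-0.011],"dr": [0,0,0.012]},
    {"delta_pos": [0.17,-0.165,-0.011],"dr": [0,0,0.012]},
    {"delta_pos": [0.164,-0.172,-0.011],"dr": [0,0,0.012]},
    {"delta_pos": [0.157,-0.178,-0.011],"dr": [0,0,0.012]},
    {"delta_pos": [0.15,-0.184,-0.011],"dr": [0,0,0.012]}
  ],
  "hand": 0
}}

```text
t: 0.77
position: [0.3803, -0.3777, 0.2693]
tool_rot: [[0.999, 0.036, -0.001], [0.036, -0.999, 0.0], [-0.001, -0.0, -1.0]]
contact_force: [0.4, -0.7, 0.8]
finger_gap: 0.0853
finger_force: 0.0
```

Call:
{"name": "arm_command", "arguments": {
  "deltas": [
    {"delta_pos": [0.143,-0.189,-0.011],"dr": [0,0,0.012]},
    {"delta_pos": [0.041,-0.255,0.02],"dr": [0,0,0]},
    {"delta_pos": [0.041,-0.255,0.02],"dr": [0,0,0]},
    {"delta_pos": [0.041,-0.255,0.02],"dr": [0,0,0]},
    {"delta_pos": [0.041,-0.255,0.02],"dr": [0,0,0]},
    {"delta_pos": [0.041,-0.255,0.02],"dr": [0,0,0]},
    {"delta_pos": [0.041,-0.255,0.02],"dr": [0,0,0]},
    {"delta_pos": [0.041,-0.255,0.02],"dr": [0,0,0]}
  ]
}}

```text
t: 1.43
position: [0.4427, -0.0807, 0.2498]
tool_rot: [[1.0, 0.0, -0.0], [0.0, -1.0, -0.0], [-0.0, 0.0, -1.0]]
contact_force: [0.6, -0.1, 0.2]
finger_gap: 0.0853
finger_force: 0.0
```

Call:
{"name": "arm_command", "arguments": {
  "deltas": [
    {"delta_pos": [0.042,-0.25,0.02],"dr": [0,0,0]},
    {"delta_pos": [0.042,-0.25,0.02],"dr": [0,0,0]},
    {"delta_pos": [0.042,-0.25,0.02],"dr": [0,0,0]},
    {"delta_pos": [0,0,0],"dr": [0,0,0]},
    {"delta_pos": [0,0,0],"dr": [0,0,0]}
  ]
}}

```text
t: 1.85
position: [0.4615, 0.0324, 0.2408]
tool_rot: [[1.0, 0.006, -0.001], [0.006, -1.0, 0.0], [-0.001, -0.0, -1.0]]
contact_force: [-0.9, -1.8, -0.7]
finger_gap: 0.0856
finger_force: 0.0
```

Run:
```python
from workcell import env
import cv2,numpy as np
s=env.observe();print(s["position"],s["qpos"])
c=env.read_camera("wrist");cv2.imwrite("pics/w1.png",c["img"]);np.savez("pics/w1.npz",**{k:np.array(c[k]) for k in("K","k1","R","t")})
from h import *
np.set_printoptions(precision=4,suppress=True)
def proj(c,X): return cv2.projectPoints(np.array([X],float),cv2.Rodrigues(c["R"])[0],c["t"],c["K"],np.array([float(c["k1"]),0,0,0]))[0].ravel()
for X in [(.461,.032,.128),(.575,.227,.146),(.5863,-.2592,.104)]: print(proj(c,X))
```

```text
[0.46152121 0.03239283 0.24080878] [ 0.57122834 -0.05680226 -0.66742815  1.89435544 -0.03662324  1.29275836
 -1.65000494]
[318.8554 249.9152]
[-6.6456 73.6517]
[708.7677  81.7957]
```

View pics/w1.png

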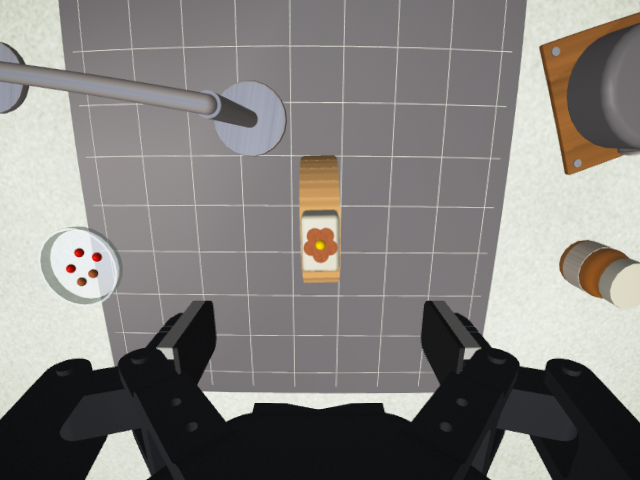

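The wrist view shows the flower at (320,245), the band aligned with the tool (edges about vertical), and the bar's near end at (210,102).

Run:
```python
from h import *
np.set_printoptions(precision=4,suppress=True)
S,T,W=ld("scene0"),ld("top0"),ld("w1")
print("flower",tri([S,T,W],[(356.2,189.2),(310.9,305.3),(320,245)]),tri([T,W],[(310.9,305.3),(320,245)]), atz(W,(320,245),.128))
print("barR",tri([S,T,W],[(368.5,232.2),(279.8,260.8),(210,103)]))
print(atz(W,(210,103),.14),atz(W,(20,74),.14))
for p in [(303,212),(338,212),(302,270),(338,270)]: print(atz(W,p,.128))
```

```text
flower (array([0.4617, 0.0316, 0.1232]), [np.float64(0.9276625236950092), np.float64(0.6077374877909141), np.float64(1.388491462600742)]) (array([0.461 , 0.0314, 0.116 ]), [np.float64(0.20143412793801024), np.float64(0.20143412793801865)]) [0.4645 0.0312 0.128 ]
barR (array([0.5526, 0.0969, 0.1365]), [np.float64(2.6843407537346313), np.float64(3.548749136242086), np.float64(2.3665199290318837)])
[0.5545 0.0966 0.14  ] [0.5748 0.2139 0.14  ]
[0.4872 0.0427 0.128 ]
[0.4874 0.0195 0.128 ]
[0.4463 0.0436 0.128 ]
[0.4465 0.0186 0.128 ]
```

Call:
{"name": "arm_command", "arguments": {
  "deltas": [
    {"delta_pos": [0.01,0.006,0.2],"dr": [0,0,0.002]},
    {"delta_pos": [0,0,0.2],"dr": [0,0,0]},
    {"delta_pos": [0,0,0.15],"dr": [0,0,0]},
    {"delta_pos": [0,0,0.1],"dr": [0,0,0]},
    {"delta_pos": [0,0,0.06],"dr": [0,0,0]},
    {"delta_pos": [0,0,0],"dr": [0,0,0]},
    {"delta_pos": [0,0,0],"dr": [0,0,0]}
  ]
}}

```text
t: 2.48
position: [0.4635, 0.0281, 0.1348]
tool_rot: [[1.0, -0.007, -0.0], [-0.007, -1.0, -0.0], [-0.0, 0.0, -1.0]]
contact_force: [0.3, -0.6, 0.4]
finger_gap: 0.0856
finger_force: 0.0
```

Call:
{"name": "arm_command", "arguments": {
  "deltas": [
    {"delta_pos": [0,0,0],"dr": [0,0,0]},
    {"delta_pos": [0,0,0],"dr": [0,0,0]},
    {"delta_pos": [0,0,0],"dr": [0,0,0]},
    {"delta_pos": [0,0,0],"dr": [0,0,0]},
    {"delta_pos": [0,0,0],"dr": [0,0,0]},
    {"delta_pos": [0,0,0],"dr": [0,0,0]},
    {"delta_pos": [0,0,0],"dr": [0,0,0]},
    {"delta_pos": [0,0,0],"dr": [0,0,0]}
  ],
  "hand": 1,
  "newtons": 40
}}

```text
t: 3.15
position: [0.4639, 0.0291, 0.1352]
tool_rot: [[1.0, -0.006, 0.001], [-0.006, -1.0, -0.0], [0.001, 0.0, -1.0]]
contact_force: [0.1, -0.6, 4.6]
finger_gap: 0.0251
finger_force: 40.8
```

Call:
{"name": "arm_command", "arguments": {
  "deltas": [
    {"delta_pos": [0,0,-0.1],"dr": [0,0,0]},
    {"delta_pos": [0,0,-0.2],"dr": [0,0,0]},
    {"delta_pos": [0,0,-0.2],"dr": [0,0,0]},
    {"delta_pos": [0,0,-0.25],"dr": [0,0,0]},
    {"delta_pos": [0,0,-0.25],"dr": [0,0,0]},
    {"delta_pos": [0,0,-0.2],"dr": [0,0,0]},
    {"delta_pos": [0,0,0],"dr": [0,0,0]},
    {"delta_pos": [0,0,0],"dr": [0,0,0]}
  ]
}}

```text
t: 3.82
position: [0.464, 0.0291, 0.3158]
tool_rot: [[1.0, -0.006, 0.003], [-0.006, -1.0, -0.001], [0.003, 0.001, -1.0]]
contact_force: [0.4, -0.1, -1.4]
finger_gap: 0.0253
finger_force: 40.3
```

Run:
```python
from plan import *
s=env.observe();print(s["position"],s["finger_gap"],s["contact_force"],s["qpos"])
plan([([.5765,.227,.312],down(-.18))],.03)
```

```text
[0.46403781 0.02909998 0.31578881] 0.025294115359475237 [ 0.43829463 -0.11089375 -1.43245556] [ 0.58720415 -0.09541966 -0.65286292  1.77405297 -0.05760673  1.44087941
 -1.63283933]
-- n 8
[0.093, -0.165, 0.003] [0.0, -0.0001, 0.0069]
[0.089, -0.167, 0.003] [0.0, -0.0001, 0.0069]
[0.085, -0.169, 0.003] [0.0, -0.0001, 0.0069]
[0.082, -0.171, 0.003] [0.0, -0.0001, 0.0069]
[0.078, -0.173, 0.003] [0.0, -0.0001, 0.0069]
[0.074, -0.175, 0.003] [0.0, -0.0001, 0.0069]
[0.07, -0.176, 0.003] [0.0, -0.0001, 0.0069]
[0.067, -0.178, 0.003] [0.0, -0.0001, 0.0069]
```

Call:
{"name": "arm_command", "arguments": {
  "deltas": [
    {"delta_pos": [0.093,-0.165,0.003],"dr": [0,0,0.0069]},
    {"delta_pos": [0.089,-0.167,0.003],"dr": [0,0,0.0069]},
    {"delta_pos": [0.085,-0.169,0.003],"dr": [0,0,0.0069]},
    {"delta_pos": [0.082,-0.171,0.003],"dr": [0,0,0.0069]},
    {"delta_pos": [0.078,-0.173,0.003],"dr": [0,0,0.0069]},
    {"delta_pos": [0.074,-0.175,0.003],"dr": [0,0,0.0069]},
    {"delta_pos": [0.07,-0.176,0.003],"dr": [0,0,0.0069]},
    {"delta_pos": [0.067,-0.178,0.003],"dr": [0,0,0.0069]}
  ]
}}

```text
t: 4.48
position: [0.5755, 0.2276, 0.3081]
tool_rot: [[0.984, -0.179, -0.004], [-0.179, -0.984, -0.001], [-0.004, 0.002, -1.0]]
contact_force: [0.4, 0.6, 0.1]
finger_gap: 0.0252
finger_force: 40.3
```

Call:
{"name": "arm_command", "arguments": {
  "deltas": [
    {"delta_pos": [0,0,0],"dr": [0,0,0]},
    {"delta_pos": [0,0,0],"dr": [0,0,0]},
    {"delta_pos": [0,0,0],"dr": [0,0,0]}
  ]
}}

```text
t: 4.73
position: [0.5749, 0.2263, 0.309]
tool_rot: [[0.984, -0.177, -0.003], [-0.177, -0.984, -0.001], [-0.003, 0.002, -1.0]]
contact_force: [-0.8, 0.1, -1.2]
finger_gap: 0.0253
finger_force: 40.4
```

Run:
```python
from workcell import env
import cv2,numpy as np
s=env.observe();print(s["position"],s["tool_rot"])
o=np.zeros((600,800,3),np.uint8)
for n,x in (("wrist",0),("scene",1),("top",2)):
    c=env.read_camera(n);cv2.imwrite(f"pics/{n}2.png",c["img"]);np.savez(f"pics/{n}2.npz",**{k:np.array(c[k]) for k in("K","k1","R","t")})
    i=c["img"]
    if x==0:o[:300,:400]=cv2.resize(i,(400,300))
    if x==1:o[:300,400:800]=cv2.resize(i[180:330,340:540],None,fx=2,fy=2)
    if x==2:o[300:600,:400]=cv2.resize(i[170:320,140:340],None,fx=2,fy=2)
cv2.imwrite("pics/c2.png",o)
```

```text
[0.57494922 0.2263455  0.30896431] [[ 0.98412952 -0.17741954 -0.00337537]
 [-0.17742501 -0.98413334 -0.00139338]
 [-0.0030746   0.00197014 -0.99999333]]
```

View pics/c2.png

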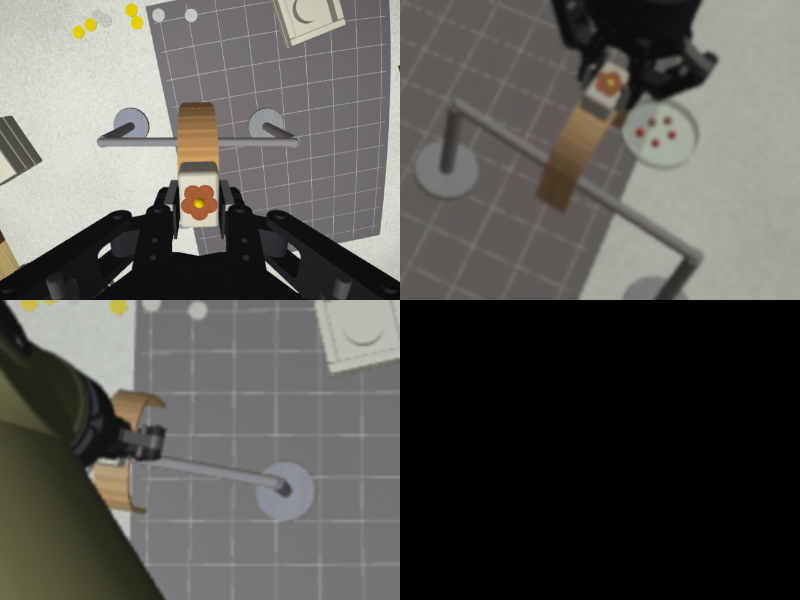

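The wrist view shows the bar horizontal at full-size row ~227 (columns 158–475), with the band centred on it at column ~317 and the flower at (318,325).

Run:
```python
from h import *
np.set_printoptions(precision=4,suppress=True)
W=ld("wrist2");p=np.array([.57495,.22635,.309])
R=np.array([[.984,-.177],[-.177,-.984]])
fl=atz(W,(318,325),.309-.1352+.128)
for n,X in [("flower",fl)]+[("bar",atz(W,u,.14)) for u in [(160,227),(317,227),(475,228)]]: print(n,X,"tool xy off",R.T@(X-p)[:2])
print("cam",-W["R"].T@W["t"])
```

```text
flower [0.5755 0.2264 0.3018] tool xy off [ 0.0005 -0.0001]
bar [0.6008 0.3573 0.14  ] tool xy off [ 0.0023 -0.1334]
bar [0.577  0.2267 0.14  ] tool xy off [ 0.0019 -0.0007]
bar [0.5525 0.095  0.14  ] tool xy off [0.0011 0.1332]
cam [0.6438 0.2142 0.4263]
```

Call:
{"name": "arm_command", "arguments": {
  "deltas": [
    {"delta_pos": [0.01,0,0.12],"dr": [0,0,0]},
    {"delta_pos": [0,0,0.15],"dr": [0,0,0]},
    {"delta_pos": [0,0,0.15],"dr": [0,0,0]},
    {"delta_pos": [0,0,0.15],"dr": [0,0,0]},
    {"delta_pos": [0,0,0.12],"dr": [0,0,0]},
    {"delta_pos": [0,0,0.08],"dr": [0,0,0]},
    {"delta_pos": [0,0,0.04],"dr": [0,0,0]},
    {"delta_pos": [0,0,0],"dr": [0,0,0]}
  ]
}}

```text
t: 5.55
position: [0.5768, 0.2256, 0.1886]
tool_rot: [[0.984, -0.179, -0.001], [-0.179, -0.984, -0.001], [-0.001, 0.001, -1.0]]
contact_force: [0.5, 0.6, -0.8]
finger_gap: 0.0253
finger_force: 40.3
```

Call:
{"name": "arm_command", "arguments": {
  "deltas": [
    {"delta_pos": [0,0,0.015],"dr": [0,0,0]},
    {"delta_pos": [0,0,0.015],"dr": [0,0,0]},
    {"delta_pos": [0,0,0.01],"dr": [0,0,0]},
    {"delta_pos": [0,0,0],"dr": [0,0,0]}
  ]
}}

```text
t: 5.88
position: [0.5774, 0.2268, 0.184]
tool_rot: [[0.984, -0.178, 0.001], [-0.178, -0.984, 0.0], [0.001, -0.0, -1.0]]
contact_force: [-0.7, 0.1, -1.3]
finger_gap: 0.0254
finger_force: 40.3
```

Call:
{"name": "arm_command", "arguments": {
  "deltas": [
    {"delta_pos": [0,0,0.007],"dr": [0,0,0]},
    {"delta_pos": [0,0,0],"dr": [0,0,0]}
  ]
}}

```text
t: 6.05
position: [0.5773, 0.2267, 0.1826]
tool_rot: [[0.984, -0.178, 0.0], [-0.178, -0.984, -0.0], [0.0, -0.0, -1.0]]
contact_force: [0.3, -0.2, -0.8]
finger_gap: 0.0253
finger_force: 40.3
```

Call:
{"name": "arm_command", "arguments": {
  "deltas": [
    {"delta_pos": [0,0,0.007],"dr": [0,0,0]},
    {"delta_pos": [0,0,0],"dr": [0,0,0]}
  ]
}}

```text
t: 6.22
position: [0.5772, 0.2267, 0.1813]
tool_rot: [[0.984, -0.178, -0.0], [-0.178, -0.984, -0.0], [-0.0, 0.0, -1.0]]
contact_force: [0.2, -0.0, 0.2]
finger_gap: 0.0251
finger_force: 40.3
```

Call:
{"name": "arm_command", "arguments": {
  "deltas": [
    {"delta_pos": [0,0,0.005],"dr": [0,0,0]},
    {"delta_pos": [0,0,0],"dr": [0,0,0]}
  ]
}}

```text
t: 6.38
position: [0.5772, 0.2267, 0.1811]
tool_rot: [[0.984, -0.178, 0.0], [-0.178, -0.984, -0.0], [0.0, 0.0, -1.0]]
contact_force: [-1.7, -0.9, 1.0]
finger_gap: 0.0252
finger_force: 40.5
```

Call:
{"name": "arm_command", "arguments": {
  "deltas": [
    {"delta_pos": [0,0,0],"dr": [0,0,0]},
    {"delta_pos": [0,0,0],"dr": [0,0,0]},
    {"delta_pos": [0,0,0],"dr": [0,0,0]},
    {"delta_pos": [0,0,0],"dr": [0,0,0]},
    {"delta_pos": [0,0,0],"dr": [0,0,0]}
  ],
  "hand": 0.4
}}

```text
t: 6.8
position: [0.5772, 0.2266, 0.1806]
tool_rot: [[0.984, -0.178, -0.0], [-0.178, -0.984, -0.0], [0.0, 0.0, -1.0]]
contact_force: [-0.3, -0.2, -0.8]
finger_gap: 0.0513
finger_force: 0.0
```

Call:
{"name": "arm_command", "arguments": {
  "deltas": [
    {"delta_pos": [0,0,-0.06],"dr": [0,0,0]},
    {"delta_pos": [0,0,-0.15],"dr": [0,0,0]},
    {"delta_pos": [0,0,-0.2],"dr": [0,0,0]},
    {"delta_pos": [0,0,-0.2],"dr": [0,0,0]},
    {"delta_pos": [0,0,-0.1],"dr": [0,0,0]},
    {"delta_pos": [0,0,0],"dr": [0,0,0]},
    {"delta_pos": [0,0,0],"dr": [0,0,0]}
  ]
}}

```text
t: 7.38
position: [0.5776, 0.2271, 0.2887]
tool_rot: [[0.984, -0.178, 0.002], [-0.178, -0.984, 0.001], [0.002, -0.001, -1.0]]
contact_force: [-0.9, -0.0, -0.9]
finger_gap: 0.0513
finger_force: 0.0
```

Run:
```python
from workcell import env
import cv2,numpy as np
from plan import *
s=env.observe();print(s["position"],s["qpos"])
o=np.zeros((300,800,3),np.uint8)
for n,x in (("wrist",0),("scene",1)):
    c=env.read_camera(n)
    i=c["img"]
    if x==0:o[:300,:400]=cv2.resize(i,(400,300))
    if x==1:o[:300,400:800]=cv2.resize(i[180:330,340:540],None,fx=2,fy=2)
cv2.imwrite("pics/c3.png",o)
```

```text
[0.57756878 0.22705934 0.2887133 ] [ 0.22511937  0.34325497 -0.82025729  1.4602682   0.25156601  1.44384529
 -2.3468894 ]
```

View pics/c3.png

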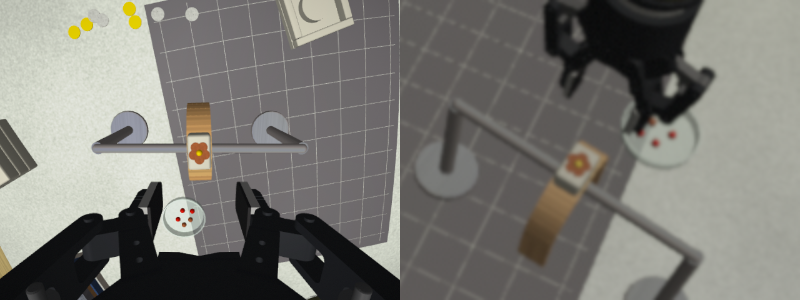

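The band hangs on the middle of the bar, one leg on each side, with the gripper clear. Next is the key.

Run:
```python
from plan import *
plan([([.575,-.02,.285],down(1.6)),([.5535,-.269,.25],down(3.44))])
```

```text
-- n 15
[0.019, 0.108, 0.001] [-0.0, 0.0, -0.0378]
[0.006, 0.109, 0.001] [-0.0, 0.0, -0.0378]
[-0.007, 0.109, 0.001] [-0.0, 0.0, -0.0378]
[-0.02, 0.108, 0.001] [-0.0, 0.0, -0.0378]
[-0.033, 0.104, 0.001] [-0.0, 0.0, -0.0378]
[-0.045, 0.1, 0.001] [-0.0, 0.0, -0.0378]
[-0.056, 0.094, 0.001] [-0.0, 0.0, -0.0378]
[-0.067, 0.087, 0.001] [-0.0, 0.0, -0.0378]
[-0.077, 0.078, 0.001] [-0.0, 0.0, -0.0378]
[-0.085, 0.068, 0.001] [-0.0, 0.0, -0.0378]
[-0.093, 0.058, 0.001] [-0.0, 0.0, -0.0378]
[-0.099, 0.046, 0.001] [-0.0, 0.0, -0.0378]
[-0.104, 0.034, 0.001] [-0.0, 0.0, -0.0378]
[-0.107, 0.022, 0.001] [-0.0, 0.0, -0.0378]
[-0.109, 0.009, 0.001] [-0.0, 0.0, -0.0378]
-- n 16
[-0.103, -0.012, 0.015] [-0.0, 0.0, -0.0366]
[-0.101, -0.024, 0.015] [-0.0, 0.0, -0.0366]
[-0.098, -0.035, 0.015] [-0.0, 0.0, -0.0366]
[-0.093, -0.046, 0.015] [-0.0, 0.0, -0.0366]
[-0.087, -0.057, 0.015] [-0.0, 0.0, -0.0366]
[-0.08, -0.066, 0.015] [-0.0, 0.0, -0.0366]
[-0.072, -0.075, 0.015] [-0.0, 0.0, -0.0366]
[-0.063, -0.083, 0.015] [-0.0, 0.0, -0.0366]
[-0.053, -0.09, 0.015] [-0.0, 0.0, -0.0366]
[-0.043, -0.095, 0.015] [-0.0, 0.0, -0.0366]
[-0.031, -0.099, 0.015] [-0.0, 0.0, -0.0366]
[-0.02, -0.102, 0.015] [-0.0, 0.0, -0.0366]
[-0.008, -0.104, 0.015] [-0.0, 0.0, -0.0366]
[0.004, -0.104, 0.015] [-0.0, 0.0, -0.0366]
[0.016, -0.103, 0.015] [-0.0, 0.0, -0.0366]
[0.028, -0.1, 0.015] [-0.0, 0.0, -0.0366]
```

Call:
{"name": "arm_command", "arguments": {
  "deltas": [
    {"delta_pos": [0.019,0.108,0.001],"dr": [0,0,-0.0378]},
    {"delta_pos": [0.006,0.109,0.001],"dr": [0,0,-0.0378]},
    {"delta_pos": [-0.007,0.109,0.001],"dr": [0,0,-0.0378]},
    {"delta_pos": [-0.02,0.108,0.001],"dr": [0,0,-0.0378]},
    {"delta_pos": [-0.033,0.104,0.001],"dr": [0,0,-0.0378]},
    {"delta_pos": [-0.045,0.1,0.001],"dr": [0,0,-0.0378]},
    {"delta_pos": [-0.056,0.094,0.001],"dr": [0,0,-0.0378]},
    {"delta_pos": [-0.067,0.087,0.001],"dr": [0,0,-0.0378]}
  ]
}}

```text
t: 8.15
position: [0.5756, 0.0941, 0.2845]
tool_rot: [[0.713, 0.701, -0.003], [0.701, -0.713, -0.0], [-0.002, -0.002, -1.0]]
contact_force: [-0.2, 0.4, 0.1]
finger_gap: 0.0516
finger_force: 0.0
```

Call:
{"name": "arm_command", "arguments": {
  "deltas": [
    {"delta_pos": [-0.077,0.078,0.001],"dr": [0,0,-0.0378]},
    {"delta_pos": [-0.085,0.068,0.001],"dr": [0,0,-0.0378]},
    {"delta_pos": [-0.093,0.058,0.001],"dr": [0,0,-0.0378]},
    {"delta_pos": [-0.099,0.046,0.001],"dr": [0,0,-0.0378]},
    {"delta_pos": [-0.104,0.034,0.001],"dr": [0,0,-0.0378]},
    {"delta_pos": [-0.107,0.022,0.001],"dr": [0,0,-0.0378]},
    {"delta_pos": [-0.109,0.009,0.001],"dr": [0,0,-0.0378]},
    {"delta_pos": [-0.103,-0.012,0.015],"dr": [0,0,-0.0366]}
  ]
}}

```text
t: 8.82
position: [0.5738, -0.0362, 0.2815]
tool_rot: [[-0.151, 0.988, -0.002], [0.988, 0.151, 0.0], [0.001, -0.002, -1.0]]
contact_force: [0.1, -0.0, -0.3]
finger_gap: 0.0511
finger_force: 0.0
```

Call:
{"name": "arm_command", "arguments": {
  "deltas": [
    {"delta_pos": [-0.101,-0.024,0.015],"dr": [0,0,-0.0366]},
    {"delta_pos": [-0.098,-0.035,0.015],"dr": [0,0,-0.0366]},
    {"delta_pos": [-0.093,-0.046,0.015],"dr": [0,0,-0.0366]},
    {"delta_pos": [-0.087,-0.057,0.015],"dr": [0,0,-0.0366]},
    {"delta_pos": [-0.08,-0.066,0.015],"dr": [0,0,-0.0366]},
    {"delta_pos": [-0.072,-0.075,0.015],"dr": [0,0,-0.0366]},
    {"delta_pos": [-0.063,-0.083,0.015],"dr": [0,0,-0.0366]},
    {"delta_pos": [-0.053,-0.09,0.015],"dr": [0,0,-0.0366]}
  ]
}}

```text
t: 9.48
position: [0.5628, -0.1601, 0.2632]
tool_rot: [[-0.878, 0.478, -0.002], [0.478, 0.878, 0.001], [0.002, -0.0, -1.0]]
contact_force: [-0.0, 0.4, -0.6]
finger_gap: 0.0508
finger_force: 0.0
```

Call:
{"name": "arm_command", "arguments": {
  "deltas": [
    {"delta_pos": [-0.043,-0.095,0.015],"dr": [0,0,-0.0366]},
    {"delta_pos": [-0.031,-0.099,0.015],"dr": [0,0,-0.0366]},
    {"delta_pos": [-0.02,-0.102,0.015],"dr": [0,0,-0.0366]},
    {"delta_pos": [-0.008,-0.104,0.015],"dr": [0,0,-0.0366]},
    {"delta_pos": [0.004,-0.104,0.015],"dr": [0,0,-0.0366]},
    {"delta_pos": [0.016,-0.103,0.015],"dr": [0,0,-0.0366]},
    {"delta_pos": [0.028,-0.1,0.015],"dr": [0,0,-0.0366]},
    {"delta_pos": [0,0,0],"dr": [0,0,0]}
  ]
}}

```text
t: 10.15
position: [0.5529, -0.2725, 0.2464]
tool_rot: [[-0.956, -0.293, -0.003], [-0.293, 0.956, 0.001], [0.003, 0.002, -1.0]]
contact_force: [-1.9, -0.6, -0.6]
finger_gap: 0.0509
finger_force: 0.0
```

Run:
```python
from workcell import env
import cv2,numpy as np
s=env.observe();print(s["position"],s["tool_rot"],s["qpos"])
c=env.read_camera("wrist");cv2.imwrite("pics/w4.png",c["img"]);np.savez("pics/w4.npz",**{k:np.array(c[k]) for k in("K","k1","R","t")})
```

```text
[ 0.55285707 -0.27251876  0.24636631] [[-0.95603996 -0.29321945 -0.0031543 ]
 [-0.29322387  0.95604325  0.00103305]
 [ 0.00271274  0.00191255 -0.99999449]] [ 1.33095913  0.57156927 -1.28663739  1.52080637  0.54870809  1.46431818
  1.89594082]
```

View pics/w4.png

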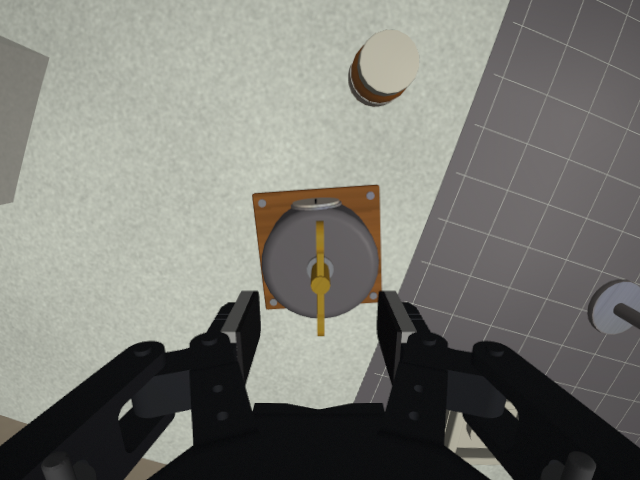

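The wrist view shows the key wings exactly vertical at column 320 (rows 222–335), with the hub top at (320,285). The tool is aligned with the wings.

Run:
```python
from h import *
np.set_printoptions(precision=4,suppress=True)
S,T,W=ld("scene0"),ld("top0"),ld("w4");p=np.array([.55286,-.27252])
R=np.array([[-.956,-.2932],[-.2932,.956]])
print(tri([S,T,W],[(207.2,187.9),(447.9,244.4),(320,285)]))
for n,X in [("hubW",atz(W,(320,285),.104)),("hubT",atz(T,(447.9,244.4),.104)),("hubS",atz(S,(207.2,187.9),.104)),("tip",atz(W,(320,222),.106)),("tip2",atz(W,(320,335),.106))]: print(n,X,"tool",R.T@(X[:2]-p))
```

```text
(array([ 0.5879, -0.2584,  0.1002]), [np.float64(1.3655542463249661), np.float64(1.7703748511363242), np.float64(2.270889459290686)])
hubW [ 0.5887 -0.2597  0.104 ] tool [-0.038   0.0018]
hubT [ 0.5857 -0.2576  0.104 ] tool [-0.0358  0.0046]
hubS [ 0.59   -0.2547  0.104 ] tool [-0.0407  0.0061]
tip [ 0.5394 -0.2749  0.106 ] tool [0.0136 0.0017]
tip2 [ 0.6305 -0.2468  0.106 ] tool [-0.0817  0.0018]
```

Call:
{"name": "arm_command", "arguments": {
  "deltas": [
    {"delta_pos": [-0.01,0.013,0.15],"dr": [0,0,0]},
    {"delta_pos": [0,0,0.2],"dr": [0,0,0]},
    {"delta_pos": [0,0,0.2],"dr": [0,0,0]},
    {"delta_pos": [0,0,0.15],"dr": [0,0,0]},
    {"delta_pos": [0,0,0.12],"dr": [0,0,0]},
    {"delta_pos": [0,0,0.08],"dr": [0,0,0]},
    {"delta_pos": [0,0,0.05],"dr": [0,0,0]},
    {"delta_pos": [0,0,0],"dr": [0,0,0]}
  ]
}}

```text
t: 10.87
position: [0.5548, -0.2649, 0.1052]
tool_rot: [[-0.955, -0.296, -0.002], [-0.296, 0.955, 0.001], [0.002, 0.002, -1.0]]
contact_force: [0.6, 0.1, -0.1]
finger_gap: 0.0514
finger_force: 0.0
```

Run:
```python
from workcell import env
s=env.observe();print(s["position"],s["tool_rot"],s["qpos"],s["contact_force"])
```

```text
[ 0.55480239 -0.26486141  0.10523254] [[-0.95532713 -0.29554427 -0.00191097]
 [-0.29554658  0.95532774  0.00106215]
 [ 0.00151169  0.00157948 -0.99999761]] [ 1.26942646  0.68161398 -1.17940739  1.68113979  0.66203029  1.24226351
  1.81007888] [ 0.63931056  0.05000213 -0.14966165]
```

Run:
```python
from workcell import env
from h import *
np.set_printoptions(precision=4,suppress=True)
c=env.read_camera("wrist");i=c["img"];s=env.observe();p=s["position"];R=s["tool_rot"];print(p)
h=cv2.cvtColor(i,cv2.COLOR_BGR2HSV);m=cv2.inRange(h,(18,120,70),(32,255,255))
n,l,st,ce=cv2.connectedComponentsWithStats(m);k=1+np.argmax(st[1:,4]);print(st[k],ce[k])
ys=np.where((l==k).any(1))[0]
for y in np.linspace(ys[0]+2,ys[-1]-2,9).astype(int):
    x=np.where(l[y]==k)[0];X=atz(c,((x[0]+x[-1])/2,y),.106);print(y,x[0],x[-1],X,(R.T@(X-p))[:2])
```

```text
[ 0.5555 -0.2652  0.1065]
[ 288  283   37  126 3026] [306.3549 355.9739]
285 297 311 [ 0.5358 -0.2759  0.106 ] [ 0.022  -0.0044]
300 296 312 [ 0.5414 -0.2742  0.106 ] [ 0.0161 -0.0045]
315 296 312 [ 0.5472 -0.2725  0.106 ] [ 0.0101 -0.0045]
330 296 312 [ 0.5531 -0.2708  0.106 ] [ 0.0039 -0.0046]
345 297 315 [ 0.5591 -0.2682  0.106 ] [-0.0025 -0.0039]
360 294 323 [ 0.5651 -0.2654  0.106 ] [-0.0091 -0.003 ]
375 292 323 [ 0.5718 -0.2638  0.106 ] [-0.016  -0.0035]
390 290 324 [ 0.5786 -0.262   0.106 ] [-0.0231 -0.0038]
406 303 324 [ 0.5854 -0.2572  0.106 ] [-0.0309 -0.0012]
```

Call:
{"name": "arm_command", "arguments": {
  "deltas": [
    {"delta_pos": [0,-0.028,0.03],"dr": [0,0,0]},
    {"delta_pos": [0,0,0],"dr": [0,0,0]},
    {"delta_pos": [0,0,0],"dr": [0,0,0]},
    {"delta_pos": [0,0,0],"dr": [0,0,0]}
  ]
}}

```text
t: 11.25
position: [0.557, -0.2702, 0.1026]
tool_rot: [[-0.955, -0.295, 0.001], [-0.295, 0.955, -0.0], [-0.001, -0.001, -1.0]]
contact_force: [0.2, 0.2, -0.4]
finger_gap: 0.0515
finger_force: 0.0
```

Call:
{"name": "arm_command", "arguments": {
  "deltas": [
    {"delta_pos": [0,0,0],"dr": [0,0,0]},
    {"delta_pos": [0,0,0],"dr": [0,0,0]},
    {"delta_pos": [0,0,0],"dr": [0,0,0]},
    {"delta_pos": [0,0,0],"dr": [0,0,0]},
    {"delta_pos": [0,0,0],"dr": [0,0,0]},
    {"delta_pos": [0,0,0],"dr": [0,0,0]},
    {"delta_pos": [0,0,0],"dr": [0,0,0]}
  ],
  "hand": 1,
  "newtons": 25
}}

```text
t: 11.83
position: [0.5567, -0.27, 0.1021]
tool_rot: [[-0.955, -0.296, -0.0], [-0.296, 0.955, -0.0], [0.0, -0.0, -1.0]]
contact_force: [0.1, -0.1, 2.3]
finger_gap: 0.0056
finger_force: 28.1
```

Run:
```python
from workcell import env
s=env.observe();print(s["position"],s["tool_rot"],s["qpos"],s["contact_force"],s["torque"])
```

```text
[ 0.55667977 -0.27000399  0.10209717] [[-9.55198226e-01 -2.95966804e-01 -3.14361502e-05]
 [-2.95966786e-01  9.55198196e-01 -2.62474538e-04]
 [ 1.07711504e-04 -2.41411157e-04 -9.99999965e-01]] [ 1.26737188  0.68953304 -1.17281925  1.67552048  0.66941883  1.23892775
  1.81444839] [ 0.13446026 -0.09345454  2.29611113] [0.00068618 0.08763564 0.20139301]
```

Call:
{"name": "arm_command", "arguments": {
  "deltas": [
    {"delta_pos": [-0.001,0.013,0],"dr": [0,0,0.018]},
    {"delta_pos": [-0.0015,0.0257,0],"dr": [0,0,0.0361]},
    {"delta_pos": [-0.0015,0.0257,0],"dr": [0,0,0.0361]},
    {"delta_pos": [-0.0015,0.0257,0],"dr": [0,0,0.0361]}
  ]
}}

```text
t: 12.17
position: [0.5553, -0.2564, 0.1021]
tool_rot: [[-0.995, 0.102, -0.0], [0.102, 0.995, -0.0], [0.0, -0.0, -1.0]]
contact_force: [-0.6, -0.3, 1.4]
finger_gap: 0.006
finger_force: 28.1
```

```bash
cat > st.py <<'E'
from workcell import env
import numpy as np
s=env.observe();R=s["tool_rot"];p=s["position"];print("yaw",np.degrees(np.arctan2(R[1,0],R[0,0])).round(1),"hub@.034",(p-.034*R[:,0]).round(4),"ftool",(R.T@s["contact_force"]).round(1),"tz",s["torque"].round(2),"q",s["qpos"].round(2),"gap",s["finger_gap"].round(4))
E
python3 st.py
```

```text
Traceback (most recent call last):
  File "st.py", line 3, in <module>
    s=env.observe();R=s["tool_rot"];p=s["position"];print("yaw",np.degrees(np.arctan2(R[1,0],R[0,0])).round(1),"hub@.034",(p-.034*R[:,0]).round(4),"ftool",(R.T@s["contact_force"]).round(1),"tz",s["torque"].round(2),"q",s["qpos"].round(2),"gap",s["finger_gap"].round(4))
                                                                                                                                                                                                                                                    ^^^^^^^^^^^^^^^^^^^^^
AttributeError: 'float' object has no attribute 'round'
```

```bash
sed -i 's/s\["finger_gap"\].round(4)/s["finger_gap"]/' st.py; python3 st.py
```

```text
yaw 174.2 hub@.034 [ 0.5891 -0.2599  0.1021] ftool [ 0.5 -0.3 -1.4] tz [-0.01  0.06  0.24] q [ 1.22  0.63 -1.11  1.69  0.6   1.2   1.43] gap 0.0060014247950934225
```

Call:
{"name": "arm_command", "arguments": {
  "deltas": [
    {"delta_pos": [-0.0015,0.0257,0],"dr": [0,0,0.0361]},
    {"delta_pos": [-0.0015,0.0257,0],"dr": [0,0,0.0361]},
    {"delta_pos": [-0.0015,0.0257,0],"dr": [0,0,0.0361]},
    {"delta_pos": [-0.0015,0.0257,0],"dr": [0,0,0.0361]},
    {"delta_pos": [-0.0015,0.0257,0],"dr": [0,0,0.0361]},
    {"delta_pos": [-0.0015,0.0257,0],"dr": [0,0,0.0361]}
  ]
}}

```text
t: 12.67
position: [0.5649, -0.2358, 0.1021]
tool_rot: [[-0.709, 0.705, -0.001], [0.705, 0.709, -0.0], [0.0, -0.001, -1.0]]
contact_force: [-1.0, 0.1, 1.6]
finger_gap: 0.0052
finger_force: 28.1
```

```bash
python3 st.py
```

```text
yaw 135.2 hub@.034 [ 0.589  -0.2597  0.1021] ftool [ 0.8 -0.6 -1.6] tz [-0.08  0.12  0.24] q [ 1.1   0.55 -0.97  1.7   0.5   1.16  0.79] gap 0.005219974488451304
```

Call:
{"name": "arm_command", "arguments": {
  "deltas": [
    {"delta_pos": [-0.0015,0.0257,0],"dr": [0,0,0.0361]},
    {"delta_pos": [-0.0015,0.0257,0],"dr": [0,0,0.0361]},
    {"delta_pos": [-0.0015,0.0257,0],"dr": [0,0,0.0361]},
    {"delta_pos": [-0.0015,0.0257,0],"dr": [0,0,0.0361]},
    {"delta_pos": [-0.0015,0.0257,0],"dr": [0,0,0.0361]},
    {"delta_pos": [-0.0015,0.0257,0],"dr": [0,0,0.0361]},
    {"delta_pos": [-0.0015,0.0257,0],"dr": [0,0,0.0361]},
    {"delta_pos": [-0.0015,0.0257,0],"dr": [0,0,0.0361]}
  ]
}}

```text
t: 13.33
position: [0.5931, -0.2258, 0.1021]
tool_rot: [[0.118, 0.993, -0.001], [0.993, -0.118, -0.0], [-0.0, -0.001, -1.0]]
contact_force: [-1.1, -0.8, 1.8]
finger_gap: 0.0055
finger_force: 28.2
```

```bash
python3 st.py
```

```text
yaw 83.2 hub@.034 [ 0.5891 -0.2595  0.1021] ftool [-0.9 -1.  -1.8] tz [-0.05  0.28  0.2 ] q [ 0.92  0.52 -0.78  1.64  0.4   1.14 -0.08] gap 0.005516693649937958
```

Call:
{"name": "arm_command", "arguments": {
  "deltas": [
    {"delta_pos": [-0.0015,0.0257,0],"dr": [0,0,0.0361]},
    {"delta_pos": [-0.0015,0.0257,0],"dr": [0,0,0.0361]},
    {"delta_pos": [-0.0015,0.0257,0],"dr": [0,0,0.0361]},
    {"delta_pos": [-0.0015,0.0257,0],"dr": [0,0,0.0361]},
    {"delta_pos": [-0.0015,0.0257,0],"dr": [0,0,0.0361]},
    {"delta_pos": [-0.0015,0.0257,0],"dr": [0,0,0.0361]},
    {"delta_pos": [-0.0015,0.0257,0],"dr": [0,0,0.0361]},
    {"delta_pos": [-0.0015,0.0257,0],"dr": [0,0,0.0361]}
  ]
}}

```text
t: 14.0
position: [0.6183, -0.2418, 0.1021]
tool_rot: [[0.855, 0.519, -0.001], [0.519, -0.855, 0.0], [-0.001, -0.0, -1.0]]
contact_force: [-2.3, 0.9, 3.0]
finger_gap: 0.0058
finger_force: 28.4
```

```bash
python3 st.py
```

```text
yaw 31.2 hub@.034 [ 0.5893 -0.2594  0.1021] ftool [-1.5 -1.9 -3. ] tz [0.04 0.36 0.23] q [ 0.77  0.53 -0.59  1.57  0.31  1.14 -0.91] gap 0.005849954387992366
```

Call:
{"name": "arm_command", "arguments": {
  "deltas": [
    {"delta_pos": [-0.0015,0.0257,0],"dr": [0,0,0.0361]},
    {"delta_pos": [-0.0015,0.0257,0],"dr": [0,0,0.0361]},
    {"delta_pos": [-0.0015,0.0257,0],"dr": [0,0,0.0361]},
    {"delta_pos": [-0.0015,0.0257,0],"dr": [0,0,0.0361]},
    {"delta_pos": [-0.0015,0.0257,0],"dr": [0,0,0.0361]},
    {"delta_pos": [-0.0015,0.0257,0],"dr": [0,0,0.0361]},
    {"delta_pos": [-0.0015,0.0257,0],"dr": [0,0,0.0361]},
    {"delta_pos": [-0.0015,0.0257,0],"dr": [0,0,0.0361]}
  ]
}}

```text
t: 14.67
position: [0.6213, -0.2715, 0.1021]
tool_rot: [[0.935, -0.354, -0.0], [-0.354, -0.935, 0.0], [-0.0, -0.0, -1.0]]
contact_force: [-1.3, 0.7, 3.1]
finger_gap: 0.005
finger_force: 28.7
```

```bash
python3 st.py
```

```text
yaw -20.7 hub@.034 [ 0.5895 -0.2595  0.1021] ftool [-1.4 -0.2 -3.1] tz [0.1  0.21 0.24] q [ 0.67  0.52 -0.4   1.53  0.22  1.14 -1.71] gap 0.005047218255854959
```

Call:
{"name": "arm_command", "arguments": {
  "deltas": [
    {"delta_pos": [-0.0015,0.0257,0],"dr": [0,0,0.0361]},
    {"delta_pos": [-0.0015,0.0257,0],"dr": [0,0,0.0361]},
    {"delta_pos": [-0.0015,0.0257,0],"dr": [0,0,0.0361]},
    {"delta_pos": [-0.0015,0.0257,0],"dr": [0,0,0.0361]},
    {"delta_pos": [-0.0015,0.0257,0],"dr": [0,0,0.0361]}
  ]
}}

```text
t: 15.08
position: [0.6099, -0.2869, 0.1021]
tool_rot: [[0.599, -0.801, 0.0], [-0.801, -0.599, 0.0], [0.0, -0.0, -1.0]]
contact_force: [-0.9, 0.7, 1.4]
finger_gap: 0.0055
finger_force: 28.9
```

```bash
python3 st.py
```

```text
yaw -53.2 hub@.034 [ 0.5896 -0.2596  0.1021] ftool [-1.1  0.3 -1.4] tz [0.09 0.11 0.33] q [ 0.62  0.5  -0.3   1.55  0.15  1.12 -2.21] gap 0.00554761289438388
```

Call:
{"name": "arm_command", "arguments": {
  "deltas": [
    {"delta_pos": [0,0,0],"dr": [0,0,0]},
    {"delta_pos": [0,0,0],"dr": [0,0,0]},
    {"delta_pos": [0,0,0],"dr": [0,0,0]},
    {"delta_pos": [0,0,0],"dr": [0,0,0]}
  ],
  "hand": 0.4
}}

```text
t: 15.42
position: [0.6099, -0.2867, 0.1018]
tool_rot: [[0.604, -0.797, -0.0], [-0.797, -0.604, 0.0], [-0.0, -0.0, -1.0]]
contact_force: [1.2, -0.4, 0.8]
finger_gap: 0.0512
finger_force: 0.0
```

Call:
{"name": "arm_command", "arguments": {
  "deltas": [
    {"delta_pos": [0,0,-0.1],"dr": [0,0,0]},
    {"delta_pos": [0,0,-0.2],"dr": [0,0,0]},
    {"delta_pos": [0,0,-0.2],"dr": [0,0,0]},
    {"delta_pos": [0,0,-0.1],"dr": [0,0,0]},
    {"delta_pos": [0,0,0],"dr": [0,0,0]}
  ]
}}

```text
t: 15.83
position: [0.6123, -0.2877, 0.1972]
tool_rot: [[0.603, -0.797, 0.008], [-0.797, -0.603, -0.003], [0.007, -0.004, -1.0]]
contact_force: [0.5, -0.3, 0.7]
finger_gap: 0.0514
finger_force: 0.0
```

```bash
python3 - <<'E'
from plan import *
a=np.radians
plan([([.5896,-.2596,.19],down(a(36.8))),([.5692,-.2324,.19],down(a(126.8)))])
E
python3 st.py
```

```text
-- n 13
[-0.019, 0.001, 0.004] [0.0001, -0.0002, -0.0383]
[-0.018, -0.002, 0.004] [0.0001, -0.0002, -0.0383]
[-0.018, -0.004, 0.004] [0.0001, -0.0002, -0.0383]
[-0.018, -0.006, 0.004] [0.0001, -0.0002, -0.0383]
[-0.017, -0.008, 0.004] [0.0001, -0.0002, -0.0383]
[-0.016, -0.01, 0.004] [0.0001, -0.0002, -0.0383]
[-0.014, -0.012, 0.004] [0.0001, -0.0002, -0.0383]
[-0.013, -0.013, 0.004] [0.0001, -0.0002, -0.0383]
[-0.011, -0.015, 0.004] [0.0001, -0.0002, -0.0383]
[-0.009, -0.016, 0.004] [0.0001, -0.0002, -0.0383]
[-0.007, -0.017, 0.004] [0.0001, -0.0002, -0.0383]
[-0.005, -0.018, 0.004] [0.0001, -0.0002, -0.0383]
[-0.003, -0.018, 0.004] [0.0001, -0.0002, -0.0383]
-- n 13
[-0.0, -0.017, -0.0] [-0.0, 0.0, -0.0385]
[0.002, -0.017, -0.0] [-0.0, 0.0, -0.0385]
[0.004, -0.017, -0.0] [-0.0, 0.0, -0.0385]
[0.006, -0.016, -0.0] [-0.0, 0.0, -0.0385]
[0.008, -0.015, -0.0] [-0.0, 0.0, -0.0385]
[0.01, -0.014, -0.0] [-0.0, 0.0, -0.0385]
[0.012, -0.013, -0.0] [-0.0, 0.0, -0.0385]
[0.013, -0.012, -0.0] [-0.0, 0.0, -0.0385]
[0.014, -0.01, -0.0] [-0.0, 0.0, -0.0385]
[0.015, -0.008, -0.0] [-0.0, 0.0, -0.0385]
[0.016, -0.006, -0.0] [-0.0, 0.0, -0.0385]
[0.017, -0.004, -0.0] [-0.0, 0.0, -0.0385]
[0.017, -0.002, -0.0] [-0.0, 0.0, -0.0385]
yaw -52.9 hub@.034 [ 0.5918 -0.2606  0.1969] ftool [ 0.6 -0.2 -0.7] tz [ 0.    0.03 -0.02] q [ 0.63  0.42 -0.31  1.45  0.13  1.28 -2.18] gap 0.051353058578644986
```

Call:
{"name": "arm_command", "arguments": {
  "deltas": [
    {"delta_pos": [0,0,0],"dr": [0,0,-0.0385]},
    {"delta_pos": [0,0,0],"dr": [0,0,-0.0385]},
    {"delta_pos": [0,0,0],"dr": [0,0,-0.0385]},
    {"delta_pos": [0,0,0],"dr": [0,0,-0.0385]},
    {"delta_pos": [0,0,0],"dr": [0,0,-0.0385]},
    {"delta_pos": [0,0,0],"dr": [0,0,-0.0385]},
    {"delta_pos": [0,0,0],"dr": [0,0,-0.0385]},
    {"delta_pos": [0,0,0],"dr": [0,0,-0.0385]}
  ]
}}

```text
t: 16.5
position: [0.6094, -0.2868, 0.1907]
tool_rot: [[0.999, 0.051, -0.001], [0.051, -0.999, 0.001], [-0.001, -0.001, -1.0]]
contact_force: [0.4, 0.4, 0.8]
finger_gap: 0.0511
finger_force: 0.0
```

Call:
{"name": "arm_command", "arguments": {
  "deltas": [
    {"delta_pos": [0,0,0],"dr": [0,0,-0.0385]},
    {"delta_pos": [0,0,0],"dr": [0,0,-0.0385]},
    {"delta_pos": [0,0,0],"dr": [0,0,-0.0385]},
    {"delta_pos": [0,0,0],"dr": [0,0,-0.0385]},
    {"delta_pos": [0,0,0],"dr": [0,0,-0.0385]},
    {"delta_pos": [0,0,0],"dr": [0,0,-0.0385]},
    {"delta_pos": [0,0,0],"dr": [0,0,-0.0385]},
    {"delta_pos": [0,0,0],"dr": [0,0,-0.0385]}
  ]
}}

```text
t: 17.17
position: [0.6094, -0.2868, 0.1908]
tool_rot: [[0.525, 0.851, -0.001], [0.851, -0.525, 0.001], [0.0, -0.001, -1.0]]
contact_force: [-0.3, 0.4, 0.2]
finger_gap: 0.051
finger_force: 0.0
```

Call:
{"name": "arm_command", "arguments": {
  "deltas": [
    {"delta_pos": [0,0,0],"dr": [0,0,-0.0385]},
    {"delta_pos": [0,0,0],"dr": [0,0,-0.0385]},
    {"delta_pos": [0,0,0],"dr": [0,0,-0.0385]},
    {"delta_pos": [0,0,0],"dr": [0,0,-0.0385]},
    {"delta_pos": [0,0,0],"dr": [0,0,-0.0385]},
    {"delta_pos": [0,0,0],"dr": [0,0,-0.0385]},
    {"delta_pos": [0,0,0],"dr": [0,0,-0.0385]},
    {"delta_pos": [0,0,0],"dr": [0,0,-0.0385]}
  ]
}}

```text
t: 17.83
position: [0.6094, -0.2869, 0.1909]
tool_rot: [[-0.403, 0.915, -0.001], [0.915, 0.403, 0.001], [0.001, -0.001, -1.0]]
contact_force: [1.1, 0.5, 0.2]
finger_gap: 0.0513
finger_force: 0.0
```

Call:
{"name": "arm_command", "arguments": {
  "deltas": [
    {"delta_pos": [0,0,0],"dr": [0,0,-0.0385]},
    {"delta_pos": [0,0,0],"dr": [0,0,-0.0385]},
    {"delta_pos": [0,0,0],"dr": [0,0,0]},
    {"delta_pos": [0,0,0],"dr": [0,0,0]}
  ]
}}

```text
t: 18.17
position: [0.6095, -0.287, 0.191]
tool_rot: [[-0.603, 0.798, -0.001], [0.798, 0.603, 0.001], [0.001, 0.0, -1.0]]
contact_force: [0.2, -0.9, -0.5]
finger_gap: 0.051
finger_force: 0.0
```

```bash
python3 - <<'E'
from plan import *
plan([([.5692,-.2324,.19],down(np.radians(126.8))),([.5692,-.2324,.103],down(np.radians(126.8)))],.025)
E
python3 st.py
```

```text
-- n 3
[0.151, 0.002, 0.003] [0.0, -0.0001, 0.0005]
[0.151, 0.001, 0.002] [0.0, -0.0001, 0.0005]
[0.151, 0.001, 0.002] [0.0, -0.0001, 0.0005]
-- n 4
[-0.0, 0.0, 0.145] [-0.0, 0.0, 0.0]
[-0.0, 0.0, 0.145] [-0.0, 0.0, 0.0]
[-0.0, 0.0, 0.145] [-0.0, 0.0, 0.0]
[-0.0, 0.0, 0.145] [-0.0, 0.0, 0.0]
yaw 127.1 hub@.034 [ 0.63   -0.3141  0.191 ] ftool [-0.9 -0.4  0.5] tz [ 0.01 -0.    0.  ] q [ 1.    0.55 -0.85  1.45  0.41  1.34  0.78] gap 0.05096982183616485
```

Shift across the hub, then verify the wing's place in the wrist image before descending.

Call:
{"name": "arm_command", "arguments": {
  "deltas": [
    {"delta_pos": [0.151,0.001,0],"dr": [0,0,0.0005]},
    {"delta_pos": [0.151,0.001,0],"dr": [0,0,0.0005]},
    {"delta_pos": [0.151,0.001,0],"dr": [0,0,0.0005]},
    {"delta_pos": [0,0,0],"dr": [0,0,0]},
    {"delta_pos": [0,0,0],"dr": [0,0,0]},
    {"delta_pos": [0,0,0],"dr": [0,0,0]},
    {"delta_pos": [0,0,0],"dr": [0,0,0]}
  ]
}}

```text
t: 18.75
position: [0.5694, -0.2339, 0.1919]
tool_rot: [[-0.599, 0.801, 0.0], [0.801, 0.599, -0.0], [-0.001, -0.0, -1.0]]
contact_force: [0.2, -0.8, -0.2]
finger_gap: 0.0512
finger_force: 0.0
```

```bash
python3 - <<'E'
from workcell import env
from h import *
np.set_printoptions(precision=4,suppress=True)
c=env.read_camera("wrist");i=c["img"];s=env.observe();p=s["position"];R=s["tool_rot"];print(p)
h=cv2.cvtColor(i,cv2.COLOR_BGR2HSV);m=cv2.inRange(h,(18,120,70),(32,255,255))
n,l,st,ce=cv2.connectedComponentsWithStats(m);k=1+np.argmax(st[1:,4]);print(st[k],ce[k])
ys=np.where((l==k).any(1))[0]
for y in np.linspace(ys[0]+2,ys[-1]-2,7).astype(int):
    x=np.where(l[y]==k)[0];X=atz(c,((x[0]+x[-1])/2,y),.106);print(y,x[0],x[-1],(R.T@(X-p))[:2])
E
python3 st.py
```

```text
[ 0.5694 -0.2338  0.1918]
[ 307  229   24  139 1724] [318.699  296.5911]
231 315 323 [0.0197 0.0003]
253 314 323 [ 0.006 -0.   ]
275 315 323 [-0.0083  0.0003]
298 308 329 [-0.0238 -0.    ]
320 315 323 [-0.0392  0.0003]
342 315 322 [-0.0554 -0.    ]
365 315 322 [-0.0731 -0.    ]
yaw 126.8 hub@.034 [ 0.5898 -0.261   0.1918] ftool [-1.  -0.4 -0.7] tz [-0.   -0.01 -0.03] q [ 1.05  0.42 -0.9   1.6   0.34  1.28  0.74] gap 0.05110422184767943
```

Call:
{"name": "arm_command", "arguments": {
  "deltas": [
    {"delta_pos": [0.007,0,0.12],"dr": [0,0,0]},
    {"delta_pos": [0,0,0.15],"dr": [0,0,0]},
    {"delta_pos": [0,0,0.15],"dr": [0,0,0]},
    {"delta_pos": [0,0,0.11],"dr": [0,0,0]},
    {"delta_pos": [0,0,0.06],"dr": [0,0,0]},
    {"delta_pos": [0,0,0],"dr": [0,0,0]},
    {"delta_pos": [0,0,0],"dr": [0,0,0]},
    {"delta_pos": [0,0,0],"dr": [0,0,0]}
  ]
}}

```text
t: 19.47
position: [0.5695, -0.2321, 0.1046]
tool_rot: [[-0.601, 0.799, 0.002], [0.799, 0.601, -0.0], [-0.002, 0.001, -1.0]]
contact_force: [-0.0, -0.0, 0.2]
finger_gap: 0.0513
finger_force: 0.0
```

Call:
{"name": "arm_command", "arguments": {
  "deltas": [
    {"delta_pos": [0,0,0],"dr": [0,0,0]},
    {"delta_pos": [0,0,0],"dr": [0,0,0]},
    {"delta_pos": [0,0,0],"dr": [0,0,0]},
    {"delta_pos": [0,0,0],"dr": [0,0,0]},
    {"delta_pos": [0,0,0],"dr": [0,0,0]},
    {"delta_pos": [0,0,0],"dr": [0,0,0]},
    {"delta_pos": [0,0,0],"dr": [0,0,0]}
  ],
  "hand": 1
}}

```text
t: 20.05
position: [0.5686, -0.2321, 0.1041]
tool_rot: [[-0.601, 0.799, 0.0], [0.799, 0.601, -0.001], [-0.001, -0.0, -1.0]]
contact_force: [-2.2, 0.0, 6.0]
finger_gap: 0.0054
finger_force: 28.3
```

```bash
python3 st.py
```

```text
yaw 126.9 hub@.034 [ 0.589  -0.2592  0.1041] ftool [ 1.3 -1.7 -6. ] tz [-0.06  0.32 -0.02] q [ 1.02  0.51 -0.86  1.69  0.42  1.14  0.69] gap 0.005417606715975797
```

Call:
{"name": "arm_command", "arguments": {
  "deltas": [
    {"delta_pos": [-0.001,0.013,0],"dr": [0,0,0.018]},
    {"delta_pos": [-0.0015,0.0257,0],"dr": [0,0,0.0361]},
    {"delta_pos": [-0.0015,0.0257,0],"dr": [0,0,0.0361]},
    {"delta_pos": [-0.0015,0.0257,0],"dr": [0,0,0.0361]},
    {"delta_pos": [-0.0015,0.0257,0],"dr": [0,0,0.0361]},
    {"delta_pos": [-0.0015,0.0257,0],"dr": [0,0,0.0361]},
    {"delta_pos": [-0.0015,0.0257,0],"dr": [0,0,0.0361]},
    {"delta_pos": [-0.0015,0.0257,0],"dr": [0,0,0.0361]}
  ]
}}

```text
t: 20.72
position: [0.5962, -0.226, 0.1041]
tool_rot: [[0.209, 0.978, 0.0], [0.978, -0.209, -0.001], [-0.001, 0.0, -1.0]]
contact_force: [-1.9, -0.7, 5.3]
finger_gap: 0.0057
finger_force: 28.5
```

```bash
python3 st.py
```

```text
yaw 78.0 hub@.034 [ 0.5892 -0.2592  0.1041] ftool [-1.1 -1.7 -5.3] tz [-0.13  0.45  0.24] q [ 0.85  0.5  -0.68  1.63  0.34  1.13 -0.13] gap 0.00567530611475907
```

Call:
{"name": "arm_command", "arguments": {
  "deltas": [
    {"delta_pos": [-0.0005,0.012,0],"dr": [0,0,0.0167]},
    {"delta_pos": [-0.0005,0.012,0],"dr": [0,0,0.0167]},
    {"delta_pos": [-0.0003,0.008,0],"dr": [0,0,0.0111]},
    {"delta_pos": [0,0,0],"dr": [0,0,0]}
  ]
}}

```text
t: 21.05
position: [0.6009, -0.2273, 0.1041]
tool_rot: [[0.339, 0.941, 0.0], [0.941, -0.339, -0.001], [-0.001, 0.001, -1.0]]
contact_force: [-1.9, 0.1, 5.6]
finger_gap: 0.0057
finger_force: 28.3
```

```bash
python3 st.py
```

```text
yaw 70.2 hub@.034 [ 0.5894 -0.2593  0.1041] ftool [-0.6 -1.8 -5.6] tz [-0.02  0.36  0.04] q [ 0.82  0.5  -0.65  1.62  0.33  1.13 -0.26] gap 0.005654872718972241
```

Call:
{"name": "arm_command", "arguments": {
  "deltas": [
    {"delta_pos": [0,0.0059,0],"dr": [0,0,0.0083]},
    {"delta_pos": [0,0.0059,0],"dr": [0,0,0.0083]},
    {"delta_pos": [0,0.0059,0],"dr": [0,0,0.0083]},
    {"delta_pos": [0,0.0059,0],"dr": [0,0,0.0083]}
  ]
}}

```text
t: 21.38
position: [0.6038, -0.2284, 0.1041]
tool_rot: [[0.435, 0.901, -0.001], [0.901, -0.435, -0.001], [-0.001, -0.0, -1.0]]
contact_force: [-3.8, 0.0, 6.6]
finger_gap: 0.0056
finger_force: 31.2
```

```bash
python3 st.py
```

```text
yaw 64.2 hub@.034 [ 0.589  -0.259   0.1041] ftool [-1.6 -3.4 -6.6] tz [0.08 0.78 0.45] q [ 0.81  0.5  -0.63  1.61  0.32  1.13 -0.35] gap 0.005577832642675601
```

Call:
{"name": "arm_command", "arguments": {
  "deltas": [
    {"delta_pos": [0,0.004,0],"dr": [0,0,0.0056]},
    {"delta_pos": [0,0.004,0],"dr": [0,0,0.0056]}
  ]
}}

```text
t: 21.55
position: [0.6043, -0.2287, 0.1041]
tool_rot: [[0.465, 0.885, -0.002], [0.885, -0.465, -0.001], [-0.001, -0.002, -1.0]]
contact_force: [-4.5, 0.4, 8.6]
finger_gap: 0.0055
finger_force: 39.5
```

```bash
python3 st.py
```

```text
yaw 62.3 hub@.034 [ 0.5885 -0.2588  0.1041] ftool [-1.7 -4.2 -8.6] tz [0.15 1.07 0.7 ] q [ 0.8   0.5  -0.62  1.61  0.32  1.13 -0.38] gap 0.005471678338488439
```

The moment jumped from about 0.25 to 0.7 N m while the turn slowed, so the key is at its stop. I'll release, lift off and check.

Call:
{"name": "arm_command", "arguments": {
  "deltas": [
    {"delta_pos": [0,0,0],"dr": [0,0,0]},
    {"delta_pos": [0,0,0],"dr": [0,0,0]},
    {"delta_pos": [0,0,0],"dr": [0,0,0]},
    {"delta_pos": [0,0,0],"dr": [0,0,0]}
  ],
  "hand": 0.4
}}

```text
t: 21.88
position: [0.605, -0.229, 0.1031]
tool_rot: [[0.466, 0.885, 0.0], [0.885, -0.466, 0.0], [0.0, -0.0, -1.0]]
contact_force: [-1.0, -0.9, -0.4]
finger_gap: 0.0511
finger_force: 0.0
```

Call:
{"name": "arm_command", "arguments": {
  "deltas": [
    {"delta_pos": [0,0,-0.1],"dr": [0,0,0]},
    {"delta_pos": [0,0,-0.2],"dr": [0,0,0]},
    {"delta_pos": [0,0,-0.2],"dr": [0,0,0]},
    {"delta_pos": [0,0,-0.15],"dr": [0,0,0]},
    {"delta_pos": [0,0,0],"dr": [0,0,0]},
    {"delta_pos": [0,0,0],"dr": [0,0,0]},
    {"delta_pos": [0,0,0],"dr": [0,0,0]}
  ]
}}

```text
t: 22.47
position: [0.6047, -0.229, 0.201]
tool_rot: [[0.466, 0.885, -0.0], [0.885, -0.466, -0.0], [-0.0, -0.0, -1.0]]
contact_force: [0.6, 0.1, -0.5]
finger_gap: 0.0514
finger_force: 0.0
```

```bash
cat > key.py <<'E'
from workcell import env
from h import *
np.set_printoptions(precision=4,suppress=True)
def ang(c):
    h=cv2.cvtColor(c["img"],cv2.COLOR_BGR2HSV);m=cv2.inRange(h,(18,120,70),(32,255,255))
    n,l,st,ce=cv2.connectedComponentsWithStats(m);k=1+np.argmax(st[1:,4])
    ys=np.where((l==k).any(1))[0];P=[]
    for y in range(ys[0]+8,ys[-1]-3):
        x=np.where(l[y]==k)[0]
        if x[-1]-x[0]<12: P.append(atz(c,((x[0]+x[-1])/2,y),.106)[:2])
    v=cv2.fitLine(np.float32(P),cv2.DIST_HUBER,0,.01,.01).ravel();return np.degrees(np.arctan2(v[1],v[0])),len(P)
w=dict(ld("w4"));w["img"]=cv2.imread("pics/w4.png")
c=env.read_camera("wrist");print("start",ang(w),"now",ang(c))
E
python3 key.py; python3 st.py
```

```text
start (np.float32(17.595402), 76) now (np.float32(65.791695), 86)
yaw 62.2 hub@.034 [ 0.5885 -0.2591  0.2002] ftool [ 0.8 -0.5  0.2] tz [-0.01  0.04 -0.01] q [ 0.82  0.42 -0.65  1.51  0.26  1.3  -0.34] gap 0.051018903619454624
```

Run:
```python
from workcell import env
import cv2
i=env.read_camera("scene")["img"];cv2.imwrite("pics/f.png",cv2.resize(i[120:360,160:500],None,fx=2,fy=2))
```

```text
(no output)
```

View pics/f.png

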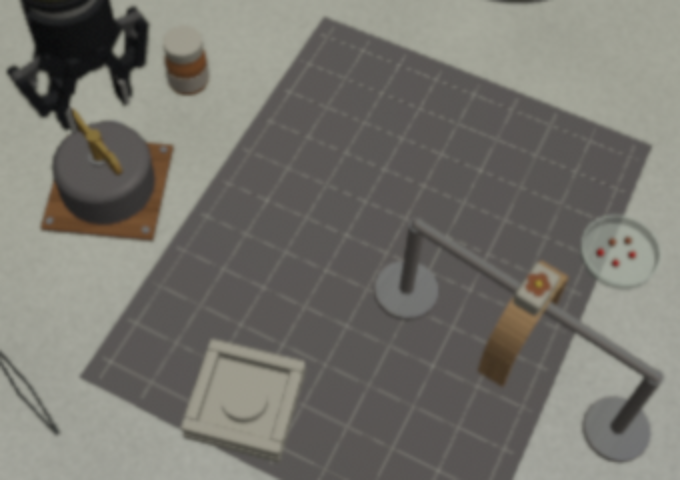

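The band hangs at mid-bar (crop 540,290), the key is turned and clear of the gripper, and the dish, jar and mould have not moved. I'm handing the job in.

```bash
python3 -c "
from workcell import env
print(env.close_job())"
```

```text
the job is handed in; nothing more can be done
None
```

The job is handed in: the hair band hangs over the middle of the drying bar, and the timer was wound in two partial turns until it came up against its stop (about 5.44 rad by the wrist camera, against a nominal 5.5).

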